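# Park the long instrument case behind the post

## Robot

A 6-joint arm with a two-finger parallel gripper is mounted at the origin on a cart in front of the work surface, level with it; the furniture and walls round the work are solid. World frame = base frame: x ahead of the robot, y to its left, z up, the work surface at z = 0. Lengths are in mm, angles in degrees, forces in N, time in s.
With the tool pointing down it reaches from about 300 to 850 mm from the base axis. Payload 4.2 kg.
Tool frame: the origin (TCP) lies at the very end of the fingers, on their centre line; the grasp point (between the pads) lies 19 mm behind it; z points along the fingers, y is the line along which they close (so a half turn about z gives the same grasp; the last joint's range is limited). The gripper opens to 91 mm and grips with 3 to 60 N. Pads are 32 mm wide; open, the fingers measure 118 mm over their backs; the gripper's body (76 mm by 178 mm) begins 60 mm behind the grasp point.
Start: joints at [75.057, 18.312, 89.639, -0, 72.044, -1.146], TCP at [137.127, 558.426, 213.976] pointing down, gripper open.
Joint ranges: [-177.97, 177.97], [-48.28, 115.42], [12.27, 149.76], [-77.06, 257.06], [2.81, 150.46], [-146.56, 146.56]. Speed limits (degrees/s): [147.25, 147.25, 180, 180, 180, 180].

## Interface

Orientations are given as [roll, pitch, yaw] about the fixed x, y, z axes, in that order (R = Rz(yaw) Ry(pitch) Rx(roll)).
In Python, from workcell import * gives the robot as it stands.
- The arm moves only by the tool move_arm, never from a script. Its argument "motion" is a list of rows, each a list of 3 entries, a list of its own where there are three numbers: the finger opening in mm, from 0 to 91.2, then the shift along the world's x, y, z in units of 25 mm (1.0 is 25 mm), then the turn, a rotation vector about the world's x, y, z in units of 4 degrees (1.0 is 4 degrees). In form: [[grip, [x, y, z], [ax, ay, az]], ...]. A call has 1 to 20 rows; each row shifts and turns the commanded pose from where the row before left it; what a row does not reach is not made up. A row lasts 1/12 s, in which the tool goes at most 41.7 mm and 7.16 degrees, less where a joint would pass 70% of its speed; a pose out of reach is approached as far as the arm can. A call with a number of a shift or a turn outside -1 to 1 is refused whole. A call with a gripper value outside its range is refused whole. The fingers move at their own pace and stop on an object; "grip_force" is the grip in N (left out, the last holds). Time passes only in rows, so rows that do not move let the fingers close. It gives the time, the measured TCP pose, the force, the opening and the grip force at its end, in the units of the state.
- state(): the state, without advancing time (a new reading comes with each control period).
- grab_frame(name): name is "scene" or "top"; returns the picture (384x512x3 uint8, blue, green, red); there is no depth.
- camera_info(name): a dict with "fx", "fy", "cx", "cy" (pixels), "k1" (the pictures are not rectified: a ray, as slopes to the right and down, at radius r is drawn at 1 + k1 r^2 times it, then the intrinsics apply), "rvec" (rotation vector, rad) and "tvec" (3), from world to camera coordinates, as OpenCV has them. Camera axes: x right, y down, z forward; pixel columns grow to the right and rows downward; lengths in mm; the calibration is good to about 2 mm. A picture is of the moment at which its call begins. camera_info takes no time and is no camera call.
- job_done(): hands the job in; it is judged then, once.
The state is a dict: "time_s": time; "qpos": joint angles; "qvel": joint speeds; "effort": joint torques, N m; "ee_pos": TCP position; "ee_rot": TCP orientation; "force": force on the tool from outside, world axes, zero at the start; "torque": the same for the moment, N m; "gripper_width": finger opening in mm; "gripper_force": force on a finger pad.
Only numpy, scipy, OpenCV 4.12 (cv2) and the standard library are available. Lean on these libraries where they do the work, as an engineer would, in place of code of your own. Each camera call takes 0.05 s, during which the arm holds its last target. There are 200 camera calls.

## Task

Push the long, slim instrument case into its bay without picking it up: the post stands in the way, so first push its left end in past the post, so that it is angled behind it, slide it along, and then push the right end in until the case lies flat along the bay's back fence, touching it or nearly so over its whole length. Only push the case along the bench with the fingers, never lift or tip it, and leave the small things around it where they are.

Things in the scene. Friction and masses are not known exactly. Their poses are not given: they have to be found in the camera images.
- bay: Fixed U-shaped aluminium fence on the bench, 16 mm high, no floor, open to the robot side. Origin: at bench level, on the inner face of the back fence, midway along. x points through the back fence, away from the robot; y left along it. Inside it is 204 mm long (y -102 to +102); end walls 8 mm thick, from x = -30 mm to 0; back fence 8 mm thick, 3 mm high screw tabs behind it.
- post: Fixed upright steel post, 16 mm diameter, 60 mm high, in front of the left half of the bay. Origin: centre of its foot on the bench; axes parallel to the bay's. It stands 53 to 57 mm in front of the back fence's inner face (bay x) and 55 to 65 mm left of the bay's middle (bay y).
- case: Loose closed case, straight slim box 24 (x) x 180 (y) x 18 mm, grey with white top, 0.11 to 0.22 kg. Origin: centre of underside; y along it to its left end, x to its far side. Starts in front of the bay, right of the post, its right end beyond the bay's right wall, up to 0.2 rad off parallel. Pushed sideways near one end, it turns about a point past its middle: the other end comes back.
- case_left (a point): Centre of the case's left end face (9 mm above its underside).
- case_right (a point): Centre of the case's right end face (9 mm above its underside).
- stain_liquid: Bystander: small round bottle with cap, 30 mm diameter, 70 mm high, loose, behind the bay's back fence. Origin: centre of its underside. Leave it alone.
- polishing_tin: Bystander: low round tin, 64 mm diameter, 28 mm high, loose, behind the bay's back fence. Origin: centre of its underside. Leave it alone.
- crown_0: Bystander: small white three-tooth dental bridge, 11x26x8 mm, loose, in front of the bay, to the left of the post. Origin: centre of its underside. Leave it alone.
- plaster_model: Bystander: plaster model of a jaw, 62x66x28 mm, loose, beside the bay's left end. Origin: centre of its underside. Leave it alone.
- wax_block: Bystander: stick of modelling wax, 16 (x) x 70 (y) x 12 mm, loose, beside the bay's right end, a little further back. Origin: centre of its underside. Leave it alone.
Not all that is in view belongs to the job. Of the things like the post, leave any that is yellow; of the rest the smaller one is meant.

How it is judged (in metres and radians):
On the way:
1. the case's left end is behind the post (further left than its middle and nearer the back fence) while its right end is still out from the back fence (y of case_left in the frame of post above 0.003 m and x of case_left in the frame of post above 0.01 m and x of case_right in the frame of bay below -0.022 m), for 0.1 s.
At the end, for the whole second after the job is handed in: The case lies flat on the bench between the bay's end walls, its far side within 5 mm of the back fence at both ends, at rest (x of case_left in the frame of bay between -0.017 and 0 m and x of case_right in the frame of bay between -0.017 and 0 m and y of case in the frame of bay between -0.016 and 0.016 m and height (world z) of case below 0.004 m and angle between case's own z axis and vertical below 0.08 rad and linear speed of case below 0.01 m/s); the robot touches nothing.
It fails at once if the case is lifted (more than 10 mm) or tipped (more than 0.25 rad) (height (world z) of case above 0.01 m or angle between case's own z axis and vertical above 0.25 rad).
It fails at once if a bystander is moved by more than 20 mm (distance of any of stain_liquid, polishing_tin, crown_0, plaster_model, wax_block from where it was at the start of the episode above 0.02 m).
It also fails if it takes over 72 s, if anything falls off the work surface, if the arm or the gripper's body presses on something with over 40 N, if the wrist force passes 120 N, or if a joint passes its speed limit or range.

## Working session

There is one attempt and no reset: what is moved stays moved. The work goes in short steps, Python scripts to look and compute and a tool call to move; the robot and the scene stay as the last step left them, time stands still between calls to the robot, and variables do not carry over. Pictures are saved under pics/ and viewed, at most 10 in all, crops included, and the job is handed in when it is done.

Besides the shell and the picture viewer there is one more tool, called after ">>>" as a command line: name --argument value ..., lists and objects as JSON in quotes. move_arm: Moves the arm, as the interface text tells. Shifts and turns lie within -1 to 1; 1 stands for 25 mm of shift or 4 degrees of turn. Its arguments: {"type":"object","properties":{"motion":{"type":"array","items":{"type":"array"}},"grip_force":{"type":"number"}},"required":["motion"]}

```bash
mkdir -p pics
cat > h.py <<'E'
from workcell import *
import numpy as np, cv2
def ray(name,u,v):
    c=camera_info(name);R,_=cv2.Rodrigues(np.array(c["rvec"],float));t=np.array(c["tvec"],float).ravel()
    d=np.array([(u-c["cx"])/c["fx"],(v-c["cy"])/c["fy"]]);s=d.copy()
    for _ in range(20): s=d/(1+c["k1"]*(s@s))
    return -R.T@t, R.T@np.array([s[0],s[1],1])
def at(name,u,v,z=0):
    o,d=ray(name,u,v); return np.round((o+d*(z-o[2])/d[2])[:2],1)
def pix(name,p):
    c=camera_info(name);R,_=cv2.Rodrigues(np.array(c["rvec"],float))
    q=R@np.array(p,float)+np.array(c["tvec"],float).ravel();s=q[:2]/q[2];s=s*(1+c["k1"]*(s@s))
    return np.round([s[0]*c["fx"]+c["cx"],s[1]*c["fy"]+c["cy"]],1)
E
python3 - <<'E'
from h import *
a=grab_frame("top");b=grab_frame("scene")
cv2.imwrite("pics/top0.png",a);cv2.imwrite("pics/t0.png",cv2.resize(a,(800,600),interpolation=2));cv2.imwrite("pics/s0.png",cv2.resize(b,(800,600),interpolation=2))
for n in("top","scene"): print(camera_info(n),ray(n,256,192))
print(state()["time_s"],state()["ee_rot"])
E
```

```text
{'fx': 357.8064918946535, 'fy': 357.8064918946535, 'cx': 256.16571687613504, 'cy': 191.40316039328445, 'k1': -0.06764455390767854, 'rvec': array([ 2.21038307, -2.16849513,  0.06357434]), 'tvec': array([ 40.0639654 , 609.32501797, 881.57348561])} (array([554.07822455,  49.01937344, 916.8687646 ]), array([ 0.05873325,  0.00342414, -0.99826934]))
{'fx': 434.364128526679, 'fy': 434.364128526679, 'cx': 254.73116753518914, 'cy': 188.62919796147125, 'k1': -0.005671362120313471, 'rvec': array([ 1.11598688, -2.00441035,  1.25128268]), 'tvec': array([387.07284748, 247.3767582 , 510.40297339])} (array([-97.86240676, 511.60326993, 447.45601855]), array([ 0.76339491, -0.4698509 , -0.44332505]))
0.1 [-1.79909676e+02 -1.33497907e-03  1.66203227e+02]
```

View pics/t0.png

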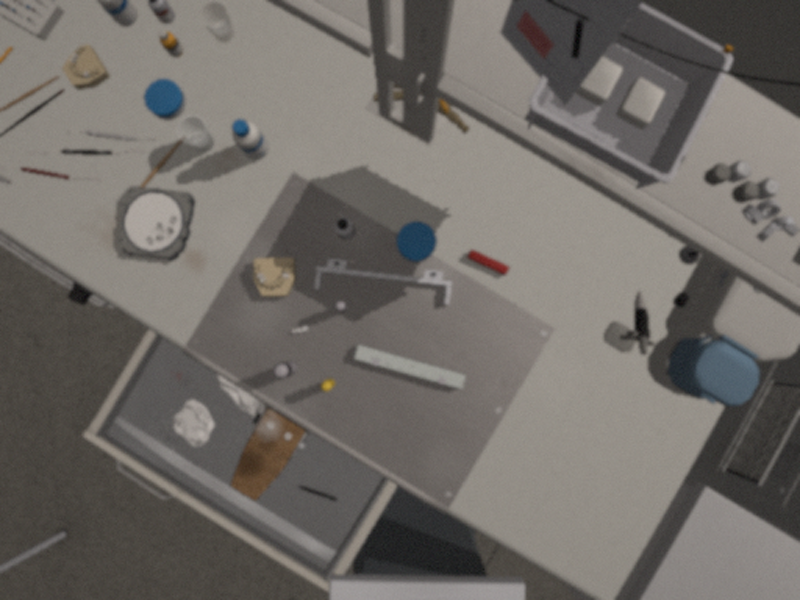

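View pics/s0.png

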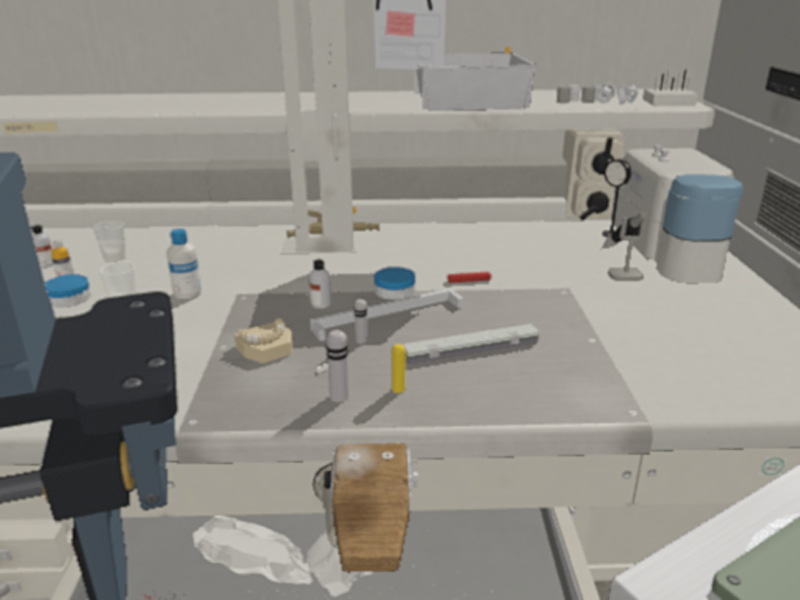

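The top view shows the bay at about (380,275), the small post at (341,305), decoy posts at (283,370) and (328,385, yellow), and the case from (356,354) to (463,381). I'll enlarge it.

Run:
```python
from h import *
a=cv2.imread("pics/top0.png")[155:260,170:310]
cv2.imwrite("pics/c0.png",cv2.resize(a,None,fx=5.5,fy=5.5,interpolation=cv2.INTER_CUBIC))
```

```text
(no output)
```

View pics/c0.png

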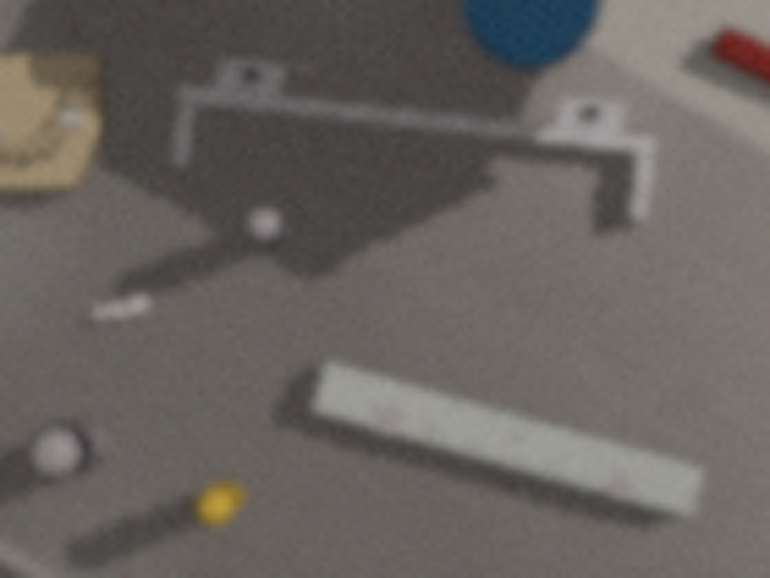

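```bash
cat >> h.py <<'E'
def crop(p,z,u0=170,v0=155,f=5.5): return at("top",(p[0]+.5)/f-.5+u0,(p[1]+.5)/f-.5+v0,z)
def tobay(p,B,th):
    d=np.array(p)-B; return np.round([d[0]*np.cos(th)+d[1]*np.sin(th),-d[0]*np.sin(th)+d[1]*np.cos(th)],1)
E
python3 - <<'E'
from h import *
P=dict(inL=(195,104,16),inR=(633,154,16),outL=(182,87,16),outR=(655,137,16),wL=(182,165,16),wR=(640,219,16),post=(265,223,60),fl=(325,361,18),fr=(705,469,18),nr=(692,517,18),nl=(312,411,18),crown=(123,307,8),yel=(220,503,60),big=(58,452,80),plR=(100,185,28))
W={k:crop(v[:2],v[2]) for k,v in P.items()}
d=W["outL"]-W["outR"]; d2=W["inL"]-W["inR"]; print(np.linalg.norm(d),np.linalg.norm(d2))
th=np.arctan2(-d[0],d[1]); th2=np.arctan2(-d2[0],d2[1]);print(np.degrees([th,th2]))
u=np.array([np.cos(th),np.sin(th)])
B=((W["outL"]+W["outR"])/2-8*u+(W["inL"]+W["inR"])/2)/2
print("B",B)
for k in W: print(k,W[k],tobay(W[k],B,th))
print(pix("top",[*B,0]))
E
```

```text
219.1252837990176 202.91991030946176
[-4.97427102 -5.45773251]
B [641.89006506  80.52183355]
inL [651.6 182.1] [  0.9 102. ]
inR [632.3 -19.9] [  -0.8 -100.9]
outL [659.3 188.4] [  8. 109.]
outR [640.3 -29.9] [   8.  -110.1]
wL [623.3 187.3] [-27.8 104.8]
wR [602.4 -23.5] [ -30.3 -107.1]
post [595.2 143.5] [-52.   58.7]
fl [534.8 119.2] [-110.    29.2]
fr [489.1 -54.7] [-140.5 -148. ]
nr [467.2 -49.1] [-162.8 -144.3]
nl [511.9 124.6] [-133.3   32.6]
crown [557.5 214.1] [-95.7 125.8]
yel [473.3 160.1] [-174.9   64.7]
big [495.2 227.1] [-158.8  133.3]
plR [612.6 222.6] [-41.5 139. ]
[245.2 178.7]
```

>>> move_arm --motion '[[91,[0.55,-0.86,0],[0,0,0]],[91,[0.55,-0.86,0],[0,0,0]],[91,[0.55,-0.86,0],[0,0,0]],[91,[0.55,-0.86,0],[0,0,0]],[91,[0.55,-0.86,0],[0,0,0]],[91,[0.55,-0.86,0],[0,0,0]],[91,[0.55,-0.86,0],[0,0,0]],[91,[0.55,-0.86,0],[0,0,0]],[91,[0.55,-0.86,0],[0,0,0]],[91,[0.55,-0.86,0],[0,0,0]],[91,[0.55,-0.86,0],[0,0,0]],[91,[0.55,-0.86,0],[0,0,0]],[91,[0.55,-0.86,0],[0,0,0]],[91,[0.55,-0.86,0],[0,0,0]],[91,[0.55,-0.86,0],[0,0,0]],[91,[0.55,-0.86,0],[0,0,0]],[91,[0.55,-0.86,0],[0,0,0]],[91,[0.55,-0.86,0],[0,0,-0.25]],[91,[0,0,0],[0,0,0]],[91,[0,0,0],[0,0,0]]]'

```text
time_s: 1.77
ee_pos: [384.8, 170.7, 213.7]
ee_rot: [-180.0, -0.0, 165.0]
force: [-0.6, 0.8, 0.3]
gripper_width: 90.8
gripper_force: 0.0
```

>>> move_arm --motion '[[91,[0.53,-0.84,0],[0,0,0]],[91,[0.53,-0.84,0],[0,0,0]],[91,[0.53,-0.84,0],[0,0,0]],[91,[0.53,-0.84,0],[0,0,0]],[91,[0.53,-0.84,0],[0,0,0]],[91,[0.53,-0.84,0],[0,0,0]],[91,[0,0,-0.8],[0,0,0]],[91,[0,0,-0.8],[0,0,0]],[91,[0,0,-0.8],[0,0,0]],[91,[0,0,-0.8],[0,0,0]],[91,[0,0,-0.8],[0,0,0]],[91,[0,0,-0.8],[0,0,0]],[91,[0,0,-0.8],[0,0,0]],[91,[0,0,-0.8],[0,0,0]],[91,[0,0,-0.8],[0,0,0]],[91,[0,0,-0.8],[0,0,0]],[91,[0,0,-0.3],[0,0,0]],[91,[0,0,0],[0,0,0]]]'

```text
time_s: 3.27
ee_pos: [462.5, 46.2, 4.9]
ee_rot: [-179.9, -0.2, 165.3]
force: [0.1, -0.5, -0.1]
gripper_width: 90.9
gripper_force: 0.0
```

Run:
```python
from h import *
a=grab_frame("scene")[180:280,180:380]
cv2.imwrite("pics/s1.png",cv2.resize(a,(800,400),interpolation=cv2.INTER_CUBIC))
```

```text
(no output)
```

View pics/s1.png

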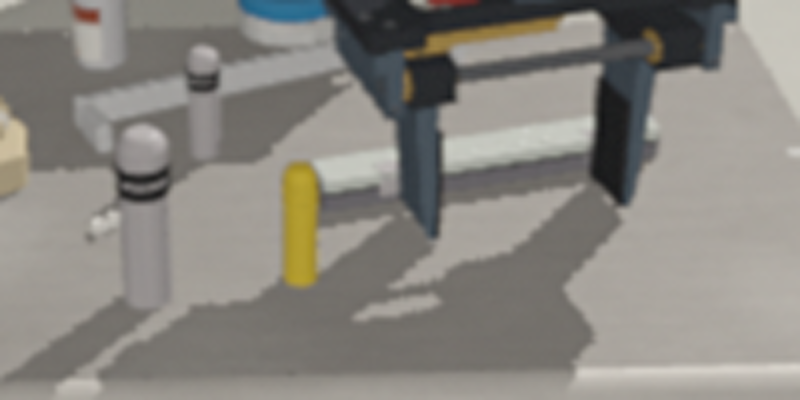

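The fingers stand clear in front of the case's near side, tips at (435,235) and (625,200), so this is ready for a two-finger push.

>>> move_arm --motion '[[91,[0.15,-0.024,0.02],[0,0,0]],[91,[0.15,-0.024,0.02],[0,0,0]],[91,[0.15,-0.024,0],[0,0,0]],[91,[0.15,-0.024,0],[0,0,-0.16]],[91,[0.15,-0.024,0],[0,0,-0.16]],[91,[0.15,-0.024,0],[0,0,-0.16]],[91,[0.15,-0.024,0],[0,0,-0.16]],[91,[0.15,-0.024,0],[0,0,-0.16]],[91,[0.15,-0.024,0],[0,0,-0.16]],[91,[0.15,-0.024,0],[0,0,-0.16]],[91,[0.15,-0.024,0],[0,0,-0.16]],[91,[0.15,-0.024,0],[0,0,-0.16]],[91,[0.15,-0.024,0],[0,0,-0.16]],[91,[0.15,-0.024,0],[0,0,-0.16]],[91,[0.15,-0.024,0],[0,0,-0.16]],[91,[0.15,-0.024,0],[0,0,-0.16]],[91,[0.15,-0.024,0],[0,0,-0.16]],[91,[0.15,-0.024,0],[0,0,-0.16]],[91,[0.15,-0.024,0],[0,0,-0.16]],[91,[0.15,-0.024,0],[0,0,-0.16]]]'

```text
time_s: 4.98
ee_pos: [539.6, 33.4, 7.4]
ee_rot: [180.0, 0.0, 154.3]
force: [-1.4, 0.6, 0.4]
gripper_width: 90.9
gripper_force: 0.5
```

>>> move_arm --motion '[[91,[-0.4,0.2,0],[0,0,0]],[91,[-0.6,0.2,0],[0,0,0]],[91,[0,0,1],[0,0,0]],[30,[0,-0.6,1],[0,0,0]],[0,[-0.5,-1,0.6],[0,0,0]],[0,[-0.5,-1,0],[0,0,0]],[0,[-0.5,-1,0],[0,0,0]],[0,[-0.5,-1,0],[0,0,0]],[0,[-0.5,-1,0],[0,0,0]],[0,[-0.5,-1,0],[0,0,0]],[0,[0,0,0],[0,0,0]]]'

```text
time_s: 5.9
ee_pos: [436.6, -124.0, 72.5]
ee_rot: [-179.9, -0.0, 154.1]
force: [-0.5, 0.0, -0.0]
gripper_width: 40.4
gripper_force: 0.0
```

Run:
```python
from h import *
a=grab_frame("top");cv2.imwrite("pics/top1.png",a);a=a[155:260,170:310]
cv2.imwrite("pics/c1.png",cv2.resize(a,None,fx=5.5,fy=5.5,interpolation=cv2.INTER_CUBIC))
```

```text
(no output)
```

View pics/c1.png

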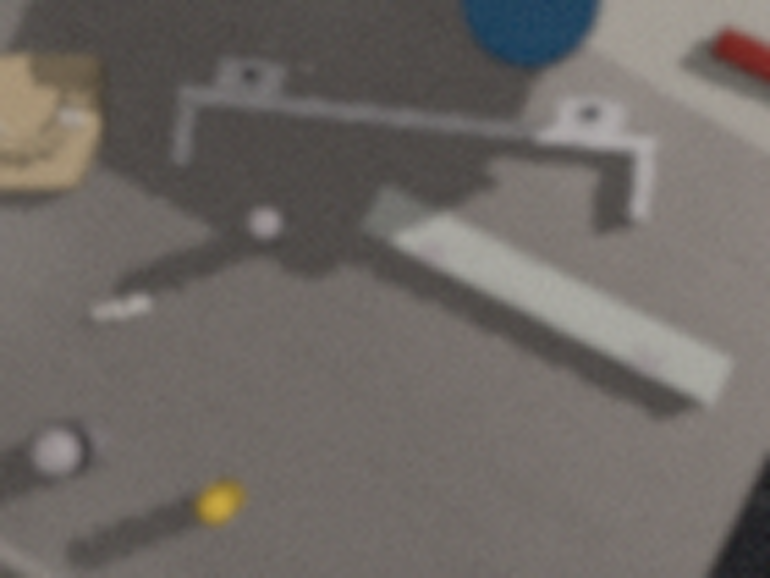

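The case has turned as planned; its left end is at (372,208) and its right end at (722,384), right of and level with the post (265,222).

```bash
cat >> h.py <<'E'
B=np.array([641.9,80.5]);TH=np.radians(-5.2)
def case(fl,nl,fr,nr):
    W=[crop(p,18) for p in (fl,nl,fr,nr)]; L=(W[0]+W[1])/2;R=(W[2]+W[3])/2
    d=L-R; a=d/np.linalg.norm(d); print("len",np.linalg.norm(d),"ang",np.degrees(np.arctan2(a[1],a[0])),"a",a)
    print("L",L,tobay(L,B,TH),"R",R,tobay(R,B,TH),"C",(L+R)/2,tobay((L+R)/2,B,TH)); return L,R,a
E
python3 - <<'E'
from h import *
L,R,a=case((382,187),(362,228),(733,362),(711,405))
print(R-(13.5+10)*a, tobay(crop((265,223),60),B,TH))
n=np.array([a[1],-a[0]]); print("post offset from axis", (crop((265,223),60)-L)@n)
E
```

```text
len 178.8207272661645 ang 64.38787979164341 a [0.43227651 0.9017411 ]
L [605.25  99.35] [-38.2  15.5] R [527.95 -61.9 ] [-100.6 -152.1] C [566.6    18.725] [-69.4 -68.3]
[517.791502   -83.09091594] [-52.2  58.5]
post offset from axis -28.147506035517484
```

>>> move_arm --motion '[[0,[0.8,0.3,0],[0,0,0]],[0,[0.8,0.3,0],[0,0,0]],[0,[0.8,0.3,0],[0,0,0]],[0,[0.8,0.3,0],[0,0,0]],[0,[0,0,0],[0,0,0]],[0,[0,0,-0.6],[0,0,0]],[0,[0,0,-0.6],[0,0,0]],[0,[0,0,0],[0,0,0]]]'

```text
time_s: 6.62
ee_pos: [516.7, -90.1, 40.2]
ee_rot: [-179.9, -0.3, 154.4]
force: [-1.1, 0.4, -0.1]
gripper_width: 0.5
gripper_force: 0.0
```

>>> move_arm --motion '[[0,[-0.07,0.03,-0.65],[0,0,0]],[0,[0,0,-0.65],[0,0,0]],[0,[0,0,0],[0,0,0]]]'

```text
time_s: 6.87
ee_pos: [515.1, -89.9, 8.2]
ee_rot: [-179.9, -0.3, 154.3]
force: [-0.3, 0.1, 0.2]
gripper_width: 0.4
gripper_force: 0.0
```

>>> move_arm --motion '[[0,[0.08,0.16,-0.03],[0,0,0]],[0,[0.08,0.16,0],[0,0,0]],[0,[0.075,0.155,0],[0,0,0]],[0,[0.075,0.155,0],[0,0,0]],[0,[0.075,0.155,0],[0,0,0]],[0,[0.075,0.155,0],[0,0,0]],[0,[0.075,0.155,0],[0,0,0]],[0,[0.075,0.155,0],[0,0,0]],[0,[0.075,0.155,0],[0,0,0]],[0,[0.075,0.155,0],[0,0,0]],[0,[0.075,0.155,0],[0,0,0]],[0,[0.075,0.155,0],[0,0,0]],[0,[0.075,0.155,0],[0,0,0]],[0,[0.075,0.155,0],[0,0,0]],[0,[0.075,0.155,0],[0,0,0]],[0,[0.075,0.155,0],[0,0,0]],[0,[0.075,0.155,0],[0,0,0]],[0,[0.075,0.155,0],[0,0,0]],[0,[0.075,0.155,0],[0,0,0]],[0,[0,0,0],[0,0,0]]]'

```text
time_s: 8.53
ee_pos: [553.8, -16.0, 9.1]
ee_rot: [179.9, 0.0, 154.3]
force: [0.0, 0.4, -0.3]
gripper_width: 0.5
gripper_force: 0.0
```

Run:
```python
from h import *
a=grab_frame("top");cv2.imwrite("pics/top2.png",a);a=a[155:260,170:310]
cv2.imwrite("pics/c2.png",cv2.resize(a,None,fx=5.5,fy=5.5,interpolation=cv2.INTER_CUBIC))
```

```text
(no output)
```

View pics/c2.png

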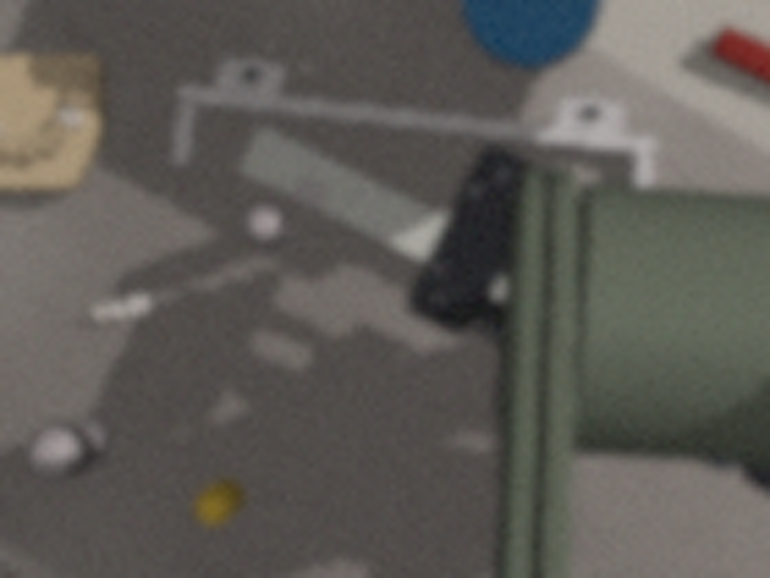

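The left end is at (254,149), behind the post (265,222); the hand covers the right end.

Run:
```python
from h import *
W=[crop(p,18) for p in ((265,127),(242,171),(440,208),(415,255))]
L=(W[0]+W[1])/2; print("corners",tobay(W[0],B,TH),tobay(W[1],B,TH),"L",L,tobay(L,B,TH))
M=(W[2]+W[3])/2; d=L-M; a=d/np.linalg.norm(d); print(np.degrees(np.arctan2(a[1],a[0])), "C",L-90*a,tobay(L-90*a,B,TH),"R",L-180*a,tobay(L-180*a,B,TH))
```

```text
corners [-6.8 68.5] [-28.1  76.7] L [631.1  154.35] [-17.4  72.6]
65.73829331889176 C [594.11853782  72.29897042] [-46.8 -12.5] R [557.13707563  -9.75205916] [-76.2 -97.6]
```

>>> move_arm --motion '[[0,[0.05,0.11,-0.03],[0,0,0]],[0,[0.05,0.11,0],[0,0,0]],[0,[0.05,0.11,0],[0,0,0]],[0,[0.05,0.12,0],[0,0,0]],[0,[0.05,0.12,0],[0,0,0]],[0,[0.02,0.05,0],[0,0,0]],[0,[0,0,0],[0,0,0]]]'

```text
time_s: 9.17
ee_pos: [560.3, -0.9, 8.4]
ee_rot: [180.0, 0.0, 154.3]
force: [-0.5, 0.4, -0.8]
gripper_width: 0.4
gripper_force: 0.0
```

>>> move_arm --motion '[[0,[-0.12,-0.28,0],[0,0,0]],[0,[-0.16,-0.4,0],[0,0,0]],[0,[0,0,0.9],[0,0,0]],[0,[0,0,0.9],[0,0,0]],[0,[0,0,0.8],[0,0,0]],[80,[-0.1,0.7,0],[0,0,0.35]],[80,[0,0.8,0],[0,0,0]],[80,[0,0.8,0],[0,0,0]],[80,[0,0.8,0],[0,0,0]],[80,[0,0.8,0],[0,0,0]],[80,[0,0,0],[0,0,0]],[80,[0,0,0],[0,0,0]],[80,[0,0,0],[0,0,0]],[80,[0,0,0],[0,0,0]]]'

```text
time_s: 10.33
ee_pos: [550.3, 77.8, 73.4]
ee_rot: [-180.0, -0.0, 155.7]
force: [-0.8, -0.2, -0.5]
gripper_width: 57.5
gripper_force: 0.0
```

>>> move_arm --motion '[[80,[0,0,0],[0,0,0]],[80,[0,0,0],[0,0,0]],[80,[0,0,0],[0,0,0]],[80,[0,0,-0.5],[0,0,0]],[80,[0,0,-0.7],[0,0,0]],[80,[0,0,-0.7],[0,0,0]],[80,[0,0,-0.7],[0,0,0]],[80,[0,0,0],[0,0,0]]]'

```text
time_s: 11.0
ee_pos: [548.1, 78.5, 5.6]
ee_rot: [-179.8, -0.3, 155.7]
force: [-1.0, 0.3, -0.1]
gripper_width: 80.2
gripper_force: 0.0
```

Run:
```python
from h import *
a=grab_frame("scene")[170:270,190:350]
cv2.imwrite("pics/s2.png",cv2.resize(a,(800,500),interpolation=cv2.INTER_CUBIC))
```

```text
(no output)
```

View pics/s2.png

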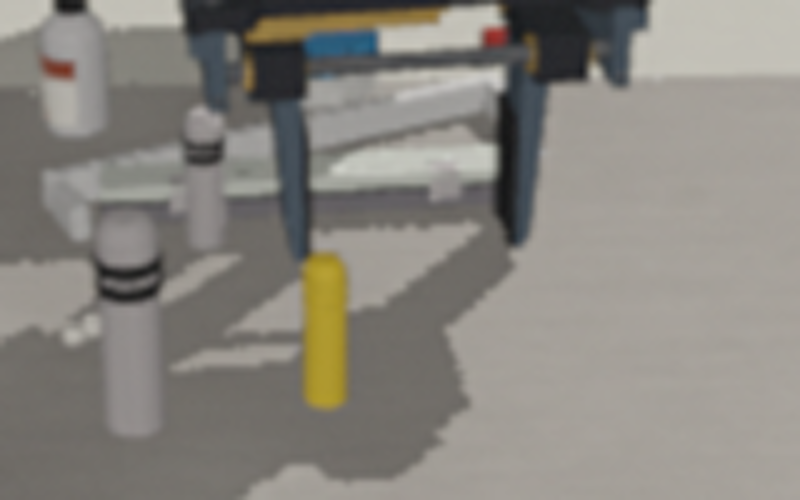

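The fingers are in front of the case, which is angled behind the post (205,180), so I'll rotate the right end in.

>>> move_arm --motion '[[80,[0.14,-0.06,0.02],[0,0,0]],[80,[0.14,-0.06,0.02],[0,0,0]],[80,[0.14,-0.06,0],[0,0,0]],[80,[0.14,-0.06,0],[0,0,0]],[80,[0.06,-0.02,0],[0,0,0.22]],[80,[0.06,-0.02,0],[0,0,0.22]],[80,[0.06,-0.02,0],[0,0,0.22]],[80,[0.06,-0.02,0],[0,0,0.22]],[80,[0.06,-0.02,0],[0,0,0.22]],[80,[0.06,-0.02,0],[0,0,0.22]],[80,[0.06,-0.02,0],[0,0,0.22]],[80,[0.06,-0.02,0],[0,0,0.22]],[80,[0.06,-0.02,0],[0,0,0.22]],[80,[0.06,-0.02,0],[0,0,0.22]],[80,[0.06,-0.02,0],[0,0,0.22]],[80,[0.06,-0.02,0],[0,0,0.22]],[80,[0.06,-0.02,0],[0,0,0.22]],[80,[0.06,-0.02,0],[0,0,0.22]],[80,[0,0,0],[0,0,0]]]'

```text
time_s: 12.63
ee_pos: [586.2, 66.0, 9.6]
ee_rot: [180.0, 0.1, 168.1]
force: [-0.4, -0.0, 0.8]
gripper_width: 79.7
gripper_force: 0.1
```

Run:
```python
from h import *
print(tobay(state()["ee_pos"][:2],B,TH))
a=grab_frame("scene")[170:270,190:350]
cv2.imwrite("pics/s3.png",cv2.resize(a,(800,500),interpolation=cv2.INTER_CUBIC))
```

```text
[-54.1 -19.4]
```

View pics/s3.png

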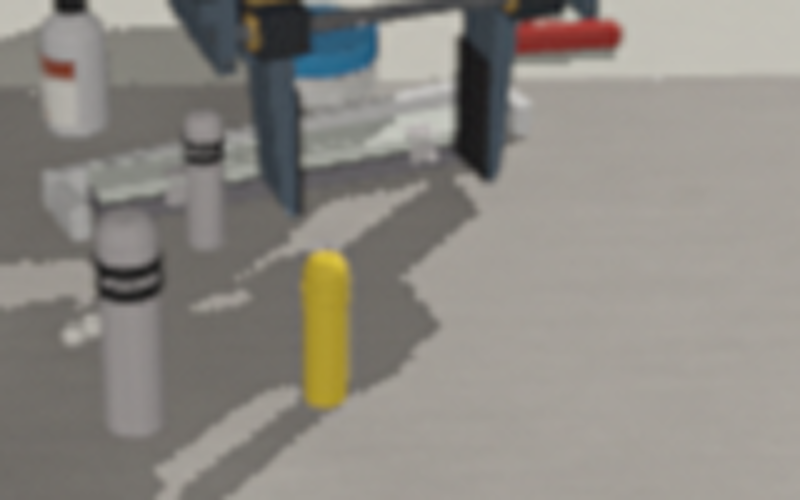

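The case is between the walls and swinging flat; the left end is at (100,190), clear of the left wall.

>>> move_arm --motion '[[80,[0.055,-0.02,-0.03],[0,0,0.18]],[80,[0.055,-0.02,-0.03],[0,0,0.18]],[80,[0.055,-0.02,0],[0,0,0.18]],[80,[0.055,-0.02,0],[0,0,0.18]],[80,[0.055,-0.02,0],[0,0,0.18]],[80,[0.055,-0.02,0],[0,0,0.18]],[80,[0.055,-0.02,0],[0,0,0.18]],[80,[0.055,-0.02,0],[0,0,0.18]],[80,[0.055,-0.02,0],[0,0,0.18]],[80,[0.055,-0.02,0],[0,0,0.06]],[80,[0,0,0],[0,0,0]]]'

```text
time_s: 13.6
ee_pos: [598.3, 61.3, 7.8]
ee_rot: [180.0, -0.1, 174.7]
force: [-3.5, 1.0, 3.2]
gripper_width: 80.3
gripper_force: 1.9
```

>>> move_arm --motion '[[80,[0.03,0,0],[0,0,0]],[80,[0.03,0,0],[0,0,0]],[80,[0.03,0,0],[0,0,0]],[80,[0.03,0,0],[0,0,0]],[80,[0,0,0],[0,0,0]],[80,[0,0,0],[0,0,0]]]'

```text
time_s: 14.1
ee_pos: [598.5, 61.3, 7.8]
ee_rot: [-180.0, -0.5, 174.7]
force: [-10.4, 1.3, 6.4]
gripper_width: 80.3
gripper_force: 4.9
```

The case is firm against the fence, so I'll retreat and check.

>>> move_arm --motion '[[80,[-0.3,0.02,0],[0,0,0]],[80,[-0.6,0.05,0],[0,0,0]],[80,[-0.6,0.05,0],[0,0,0]],[80,[0,0,0.9],[0,0,0]],[80,[0,0,0.9],[0,0,0]],[80,[0,0,0.9],[0,0,0]],[80,[0,0,0.9],[0,0,0]],[80,[-0.6,-0.8,0],[0,0,0]],[80,[-0.6,-0.8,0],[0,0,0]],[80,[-0.6,-0.8,0],[0,0,0]],[80,[-0.6,-0.8,0],[0,0,0]],[80,[-0.3,-0.9,0],[0,0,0]],[80,[-0.3,-0.9,0],[0,0,0]],[80,[-0.3,-0.9,0],[0,0,0]],[80,[-0.3,-0.9,0],[0,0,0]],[80,[0,0,0],[0,0,0]],[80,[0,0,0],[0,0,0]]]'

```text
time_s: 15.52
ee_pos: [475.3, -107.0, 98.3]
ee_rot: [-180.0, 0.1, 174.6]
force: [0.2, 0.1, -0.0]
gripper_width: 80.2
gripper_force: 0.0
```

Run:
```python
from h import *
a=grab_frame("top");cv2.imwrite("pics/top3.png",a);a=a[155:215,170:310]
cv2.imwrite("pics/c3.png",cv2.resize(a,None,fx=5.5,fy=5.5,interpolation=cv2.INTER_CUBIC))
```

```text
(no output)
```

View pics/c3.png

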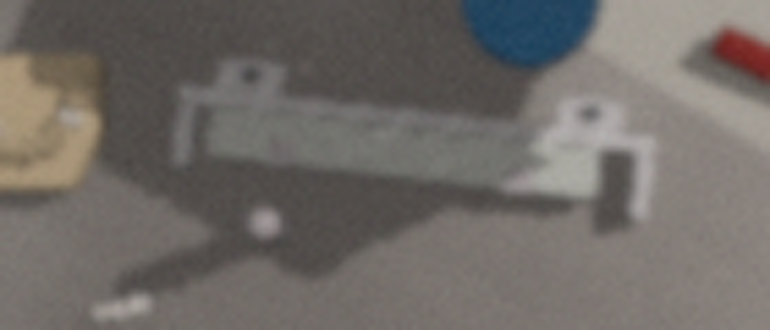

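The case lies flat between the walls, near edge from (210,155) to (598,198) and parallel to the fence, with nothing else moved.

Run:
```python
from h import *
for p in((210,155),(598,198)): print(tobay(crop(p,18),B,TH))
print(job_done())
```

```text
[-22.3  92.2]
[-22.5 -86.9]
the job is handed in; nothing more can be done
None
```

I pushed the case into the bay behind the post and handed the job in. In the last camera check it lay flat along the back fence, about 3 mm left of centre, and the bystanders in view (tin, plaster model, crown, wax block) looked unmoved. No verdict came back.

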